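# Pull the transit cap off the water heater's inlet valve

## Task

Take the standing fork puller by its grip, hook its fork under the rim of the white cap on the round-shouldered inlet valve and pull straight up until the cap pops off, then set the puller down upright in the parts tray with the cap in the tray too. Touch the cap with the puller only, feel your way gently (no hard pushing on the valve or the cap, no yanking), and do not disturb the other things on the bench.

Things in the scene. Friction and masses are not known exactly. Their poses are not given: they have to be found in the camera images.
- puller: Loose steel fork puller, 150 g, standing on its flat fork. Origin: bench level under the slot's middle; z up, x to the slot's open end. Fork: plate 4 mm thick, 46 mm wide (y), x -30 to +24 mm (tine tips); slot 24.6 mm wide, flared at the tips, ending in a straight edge at x = -12.3 mm. A spine (x -30 to -24) rises to a top plate (z 44 to 50 mm, to x = 12) bearing the grip.
- puller_grip (a point): Middle of the puller's black grip, 71 mm above the puller's origin: a block 24 mm (puller x) by 16 mm (puller y), 42 mm tall (z 50 to 92 mm of the puller), straight over the slot. Pinch it across its 16 mm.
- cap: White plastic cap, 20 g, round, hollow, snapped over the valve's spout: 24 mm tall, 32 mm wide, its rim 38 mm wide, 3 mm thick. Origin: centre of the rim's underside. Sprung catches hold it: about 1 mm of play, then a pull of about 7 to 13 N; they let go some 5 to 10 mm up, and it clears the spout after 21 mm. Keep pulls under 20 N. It then rests on the fork if carried level and slowly. Pulled from one side it may jam.
- valve: Fixed brass inlet valve, round about z; origin on its axis, 0 to 14 mm above the bench (its foot is packed up; heights here count from the origin). Round flat shoulder, 72 mm wide, top at z = 40 mm; from it rises the neck, 21 mm wide, to the cap's rim at z = 45.5 mm. The fork enters this 5.5 mm slit until its slot's end meets the neck. Under the cap it runs on, same width, as the spout and ends at z = 66.5 mm. Rigid and easily marked: push under 20 N.
- tray: Low grey plastic parts tray fixed to the bench, 150 mm (x) by 140 mm (y), 18 mm high with walls and floor 4 mm thick, open above. Origin: centre of its underside. A brass nut lies in its +x +y corner.
- stub: Neighbouring fixed brass fitting, 72 mm high, with a plain white cap without a rim; axis at the origin, bench level. Not part of the job.
- ballvalve: Neighbouring fixed brass ball valve, 65 mm high, with a flat white lever reaching 60 mm towards its own +y. Not part of the job.
- tape: Bystander: small white roll of thread tape lying flat, 48 mm in diameter, 16 mm high; origin at its underside's centre.
- nut: Bystander: brass ring nut, 26 mm in diameter, 9 mm high, lying in a corner of the tray.
- paste: Bystander: jar of jointing paste, 52 mm in diameter, 70 mm high.
- mug: Bystander: white mug, 76 mm in diameter, 88 mm high.
- wrench: Bystander: wrench lying behind the valves.
- driver: Bystander: screwdriver lying behind the valves.
Not all that is in view belongs to the job. Of the things that look like the tray, take the one that is nearest to the robot's base at the start.

How it is judged (in metres and radians):
On the way, in this order (a step that is already met when the one before it is completed fails the run):
1. the puller is lifted off the bench with the cap still on the valve (height (world z) of puller above 0.03 m and distance between cap and valve below 0.05 m), for 0.2 s.
2. the cap is off the spout, borne by the puller's fork, the puller upright (z of cap in the frame of valve above 0.0685 m and contact force between puller and cap above 0.05 N and angle between puller's own z axis and vertical below 0.2 rad and contact force between cap and valve below 0.05 N), for 0.2 s.
At the end, for the whole second after the job is handed in: The puller stands upright (within 0.1 rad) on the tray's floor, its origin below 9 mm; the cap lies in the tray too, on the fork or the floor, its origin below 30 mm; both origins are at least 10 mm inside the tray's outline, and both things are at rest and let go (x of puller in the frame of tray between -0.065 and 0.065 m and y of puller in the frame of tray between -0.06 and 0.06 m and linear speed of each of puller, cap below 0.02 m/s and angular speed of each of puller, cap below 0.2 rad/s and x of cap in the frame of tray between -0.065 and 0.065 m and y of cap in the frame of tray between -0.06 and 0.06 m and angle between puller's own z axis and vertical below 0.1 rad and height (world z) of puller below 0.009 m and height (world z) of cap below 0.03 m); the robot touches nothing.
It fails at once if the gripper or arm touches the cap, or pushes on the valve with more than 2 N (contact force between any of the fingers, the arm and cap above 0.3 N or contact force between any of the fingers, the arm and valve above 2 N).
It fails at once if the puller pushes on the valve with more than 20 N (contact force between puller and valve above 20 N).
It fails at once if the puller pushes or pulls on the cap with more than 20 N (contact force between puller and cap above 20 N).
It fails at once if a bystander is moved more than 20 mm (distance of any of tape, nut, paste, mug, wrench, driver from where it was at the start of the episode above 0.02 m).
It fails at once if a neighbouring fitting is pushed with more than 10 N (contact force between any of puller, the arm, the fingers and stub above 10 N or contact force between any of puller, the arm, the fingers and ballvalve above 10 N).
It also fails if it takes over 72 s, if anything falls off the work surface, if the arm or the gripper's body presses on something with over 40 N, if the wrist force passes 120 N, or if a joint passes its speed limit or range.

## Robot

A 6-joint arm with a two-finger parallel gripper is mounted at the origin on the work surface. World frame = base frame: x ahead of the robot, y to its left, z up, the work surface at z = 0. Lengths are in mm, angles in rad, forces in N, time in s.
With the tool pointing down it reaches from about 350 to 975 mm from the base axis. Payload 7.1 kg.
Tool frame: the origin (TCP) lies midway between the tips of the shut fingers; the grasp point (between the pads) lies ctrl.tcp_to_grasp behind it (ctrl.tcp_to_grasp is the distance from the TCP to the grasp point, in mm); z points along the fingers, y is the direction in which the jaws open and shut (so a half turn about z gives the same grasp; the last joint's range is limited). The gripper opens to 88 mm and grips with 3 to 60 N. Pads are 20 mm wide; open, the fingers measure 115 mm over their backs; the gripper's body (75 mm by 178 mm) begins 61 mm behind the grasp point.
Start: joints at [1.225, 0.423, 1.63, -0, 1.089, -0.019], TCP at [200.602, 591.915, 222.675] pointing down, gripper open.
Joint ranges: [-3, 3], [-0.9, 2.11], [0.09, 2.58], [-1.31, 4.45], [0.11, 2.69], [-2.54, 2.54]. Speed limits (rad/s): [2.39, 2.39, 3.01, 3.14, 3.14, 3.14].

## Interface

Orientations are given as a rotation vector (axis times angle).
In Python, from workcell import ctrl gives the robot as it stands.
- The arm moves only by the tool play_rows, never from a script. Its argument "increments" is text: rows parted by semicolons, each of 5 numbers parted by spaces: the opening, from 0 (shut) to 1 (fully open), then the shift along the world's x, y, z in m, then the turn about the world's z in degrees. A call has 1 to 20 rows; each row shifts and turns the commanded pose from where the row before left it; what a row does not reach is not made up. A row lasts 1/10 s, in which the tool goes at most 50 mm and 8.59 degrees, less where a joint would pass 70% of its speed; a pose out of reach is approached as far as the arm can. A call is refused whole if a number of a shift passes 0.05 or a number of a turn 8.59, either way. A call with a gripper value outside its range is refused whole. The fingers move at their own pace and stop on an object; the grip force is fixed at half the most. Time passes only in rows, so rows that do not move let the fingers close. It gives the time, the measured TCP pose, the force and the opening at its end, in the units of the state.
- ctrl.get_obs(): the state, without advancing time (a new reading comes with each control period).
- ctrl.get_image(name): name is "scene" or "top" or "wrist"; returns a dict with "img" (420x560x3 uint8, red, green, blue), "range_z" (420x560 float32, mm along the optical axis (not along the pixel's ray), 0 where there is no reading), "vertical_fov" (degrees; the focal length in pixels is half the picture's height over the tangent of half this angle, whatever the lens; pixels are square), "cx", "cy" (the principal point, pixels), "origin" and "attitude" of the camera in the world. Camera axes: x right, y down, z forward; pixel columns grow to the right and rows downward; lengths in mm; the calibration is good to about 2 mm. The wrist camera is an equidistant fisheye: a pixel r from the principal point sees the ray r / f radians off the axis. A picture is of the moment at which its call begins.
- ctrl.close_job(): hands the job in, once; it reports no verdict.
The state is a dict: "t": time; "qpos": joint angles; "qvel": joint speeds; "joint_torque": joint torques, N m; "ee_pos": TCP position; "orientation": TCP orientation; "ft_force": force on the tool from outside, world axes, zero at the start; "moment": the same for the moment, N m; "width": finger opening in mm.
Only numpy, scipy, OpenCV 4.12 (cv2) and the standard library are available. Lean on these libraries where they do the work, as an engineer would, in place of code of your own. Each camera call takes 0.05 s, during which the arm holds its last target. There are 200 camera calls.

## Working session

There is one attempt and no reset: what is moved stays moved. The work goes in short steps, Python scripts to look and compute and a tool call to move; the robot and the scene stay as the last step left them, time stands still between calls to the robot, and variables do not carry over. Pictures are saved under pics/ and viewed, on a budget of 10 in all, crops included, one or two more only if the job needs it, and the job is handed in when it is done.

Besides the shell and the picture viewer there is one more tool, called as a command line: name --argument value ..., lists and objects as JSON in quotes. play_rows: Moves the arm, as the interface text tells. Its arguments: {"type":"object","properties":{"increments":{"type":"string"}},"required":["increments"]}

```bash
mkdir -p pics; ls
cat > h.py <<'E'
import numpy as np, cv2
from workcell import ctrl
def grab(n):
    d=ctrl.get_image(n); d={k:(np.array(v) if isinstance(v,(list,tuple)) else v) for k,v in d.items()}
    np.save(f'pics/{n}.npy',d,allow_pickle=True); return d
def load(n): return np.load(f'pics/{n}.npy',allow_pickle=True).item()
def R(d):
    a=np.array(d['attitude'],float)
    return a if a.shape==(3,3) else cv2.Rodrigues(a)[0]
def cloud(d):  # pinhole cams
    f=210/np.tan(np.radians(d['vertical_fov'])/2)
    v,u=np.mgrid[0:420,0:560]; z=d['range_z']
    P=np.stack([(u-d['cx'])/f*z,(v-d['cy'])/f*z,z],-1)
    W=P@R(d).T+np.array(d['origin']); W[z==0]=np.nan; return W
E
python3 - <<'E'
from h import *
for n in ['scene','top']:
    d=grab(n); print(n,d['vertical_fov'],d['cx'],d['cy'],d['origin'],np.array(d['attitude']).tolist())
    cv2.imwrite(f'pics/{n}0.png',cv2.cvtColor(d['img'],cv2.COLOR_RGB2BGR))
print(ctrl.get_obs(),ctrl.tcp_to_grasp)
E
```

```text
pics
scene 54.791716495317374 281.362410354227 213.59753830620747 [1197.79349887 -103.79100177  850.87855266] [-1.9462499417424914, -1.6636652657281765, 0.6160955268865829]
top 48.169232204702425 281.074051071795 200.17009673481405 [ 412.80259627  -23.1596253  1612.83041713] [-2.179312969864877, 2.173722635393164, -0.11334787955483448]
{'t': 0.1, 'qpos': array([ 1.22498809e+00,  4.23782730e-01,  1.63061378e+00, -1.59033133e-05,
        1.08856312e+00, -1.90048726e-02]), 'qvel': array([-2.06556954e-05, -1.76929751e-03, -4.67112986e-04,  5.34429646e-04,
        1.80134776e-03, -3.31837947e-04]), 'joint_torque': array([ 3.79467883e-04, -5.45613635e+01, -2.74324214e+01,  6.44343859e-02,
        1.88597903e-02,  1.05040695e-05]), 'ee_pos': array([200.44993269, 591.45905445, 221.96790286]), 'orientation': array([-5.11010554e-01, -3.09951564e+00,  2.11548530e-03]), 'ft_force': array([-0.80235249,  0.66186995,  0.11672315]), 'moment': array([ 0.02890909,  0.03776232, -0.06438251]), 'width': 87.61736379730334} 18.700000000000003
```

View pics/scene0.png

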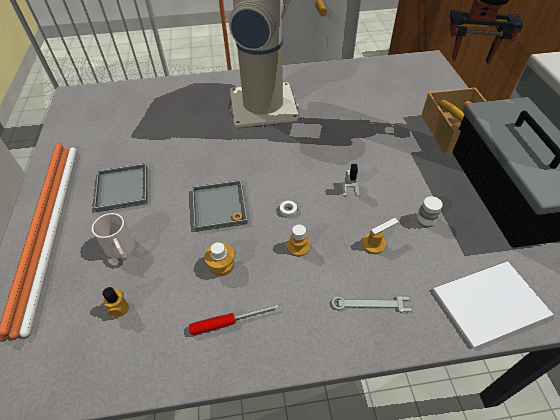

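View pics/top0.png

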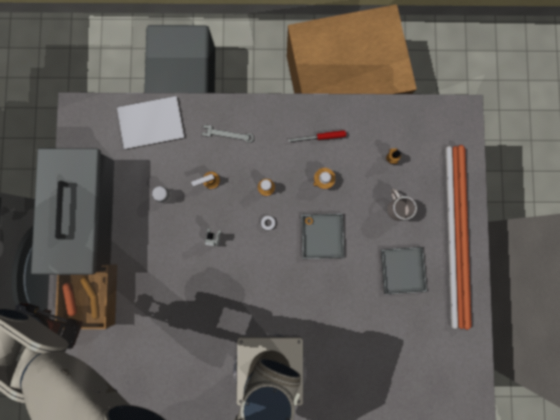

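The scene view shows the puller at px (351,180), the round-shouldered valve with its rimmed cap at (220,258), and the nut's tray at (218,205). In the top view these are at (212,237), (325,178) and (322,236). I'll measure them next.

Run:
```python
from h import *
np.set_printoptions(precision=1,suppress=True,linewidth=150)
for n,boxes in [('scene',dict(puller=(335,155,368,200),valve=(198,236,242,280),tray=(186,176,252,232),tray2=(90,160,152,212),tape=(274,196,302,220))),('top',dict(puller=(200,224,226,252),valve=(308,162,344,194),tray=(296,206,350,264),tray2=(378,242,432,298),stub=(252,172,280,200)))]:
    d=load(n); W=cloud(d); 
    for k,(a,b,c,e) in boxes.items():
        P=W[b:e,a:c].reshape(-1,3); C=d['img'][b:e,a:c].reshape(-1,3); 
        m=P[:,2]>6; P=P[m]; C=C[m]
        print(n,k,len(P),'min',np.nanmin(P,0),'max',np.nanmax(P,0),'med',np.nanmedian(P,0))
        h=np.histogram(P[:,2],bins=np.arange(0,110,5))[0]; print('  z hist',h)
        if k=='valve':
            for lo,hi in [(36,58),(58,90)]:
                q=P[(P[:,2]>lo)&(P[:,2]<hi)]; print('   ',lo,q.min(0),q.max(0),q.mean(0))
        if k=='puller':
            for lo,hi in [(6,40),(40,60),(60,100)]:
                q=P[(P[:,2]>lo)&(P[:,2]<hi)]; print('   ',lo,q.min(0),q.max(0),q.mean(0)) if len(q) else 0
d=load('scene');W=cloud(d); print('bench',np.nanmedian(W[260:290,130:180,2]))
d=load('top');W=cloud(d); print('bench',np.nanmedian(W[200:220,180:200,2]))
# upscaled crops
s=load('scene')['img'];t=load('top')['img']
a=cv2.resize(s[150:205,325:380],(400,400),interpolation=cv2.INTER_CUBIC);b=cv2.resize(s[230:285,192:247],(400,400),interpolation=cv2.INTER_CUBIC)
cv2.imwrite('pics/crop0.png',cv2.cvtColor(np.hstack([a,b]),cv2.COLOR_RGB2BGR))
```

```text
scene puller 187 min [411.9 181.9   6. ] max [459.2 212.8  94.1] med [450.4 190.1  60.7]
  z hist [ 0  8  4  4  4  3  2  2  7 35 13 10 11 10  7 10 12 16 29  0  0]
    6 [411.9 181.9   6. ] [443.6 212.8  40. ] [420.5 189.6  18.5]
    40 [412.3 182.5  40. ] [459.2 206.3  59.7] [442.9 190.5  49.6]
    60 [433.2 184.2  60.3] [458.6 203.5  94.1] [450.6 193.   81.2]
scene valve 771 min [ 607.2 -218.9    6. ] max [ 677.5 -147.5   80.9] med [ 653.7 -181.2   47.6]
  z hist [  0  26  58  39   0   0   4   7  53 346  25  38  15  19  34 106   1   0   0   0   0]
    36 [ 607.2 -218.9   37.6] [ 677.5 -147.6   57.8] [ 650.7 -182.    47.6]
    58 [ 624.1 -198.8   58.4] [ 659.2 -167.3   80.9] [ 644.8 -182.9   73.7]
scene tray 630 min [ 368.6 -250.4    6. ] max [ 525.9 -107.2   21.7] med [ 467.2 -173.3   13.3]
  z hist [  0 194 206 224   6   0   0   0   0   0   0   0   0   0   0   0   0   0   0   0   0]
scene tray2 619 min [ 252.4 -525.7    6. ] max [ 415.  -378.2   22.1] med [ 338.7 -460.    12.8]
  z hist [  0 208 189 212  10   0   0   0   0   0   0   0   0   0   0   0   0   0   0   0   0]
scene tape
[... 739 characters left out ...]
 -147.4   57.5] [ 636.9 -182.2   47.7]
    58 [ 622.1 -199.7   58.1] [ 651.  -166.    84.4] [ 636.1 -182.    75.2]
top tray 728 min [ 352.8 -269.5    6. ] max [547.1 -87.8  27.1] med [ 447.8 -180.1    9.1]
  z hist [  0 414 157 112  43   2   0   0   0   0   0   0   0   0   0   0   0   0   0   0   0]
top tray2 780 min [ 239.5 -547.7    6. ] max [ 424.6 -366.    27. ] med [ 326.4 -455.2    8.8]
  z hist [  0 457 147 126  46   4   0   0   0   0   0   0   0   0   0   0   0   0   0   0   0]
top stub 216 min [570.5 -26.2   6.1] max [664.3  63.4  81.4] med [608.8  13.8  35.8]
  z hist [ 0 60 18  2  0  5 19 22  4  0  1  4  4 30 40  6  1  0  0  0  0]
bench -0.35639041231490864
bench -0.53433442174628
```

View pics/crop0.png

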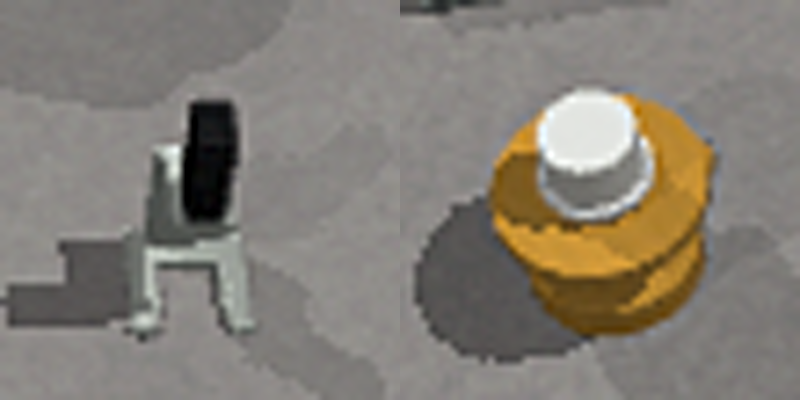

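The crop shows the puller's slot opening towards the camera, so roughly +x, with a small yaw. The valve is near (641,-182) with its shoulder at about z 47.5. I'll move above the puller for a wrist view.

play_rows --increments "1 0.02 -0.033 0 1.5;1 0.02 -0.033 0 1.5;1 0.02 -0.033 0 1.5;1 0.02 -0.033 0 1.5;1 0.02 -0.033 0 1.5;1 0.02 -0.033 0 1.5;1 0.02 -0.033 0 1.5;1 0.02 -0.033 0 1.5;1 0.02 -0.033 0 1.5;1 0.02 -0.033 0 1.5;1 0.02 -0.033 0 1.5;1 0.02 -0.033 0 1.5;1 0 0 0 0;1 0 0 0 0"

```text
t: 1.5
ee_pos: [440.6, 195.3, 222.4]
orientation: [-0.024, -3.141, -0.0]
ft_force: [-0.1, -0.1, 1.0]
width: 87.9
```

Run:
```python
from h import *
print(ctrl.get_obs())
d=grab('wrist'); print(d['vertical_fov'],d['cx'],d['cy'],d['origin'],R(d))
cv2.imwrite('pics/wrist0.png',cv2.cvtColor(d['img'],cv2.COLOR_RGB2BGR))
```

```text
{'t': 1.5, 'qpos': array([ 3.92361905e-01,  2.12949694e-01,  1.93822865e+00,  3.41764780e-04,
        9.91051831e-01, -1.16336555e+00]), 'qvel': array([ 3.64138428e-02, -2.86286222e-03,  3.49186593e-03,  2.57059420e-03,
       -8.12385851e-05,  4.49920374e-03]), 'joint_torque': array([ -1.29249193, -39.11625624, -25.41509628,  -0.0817218 ,
         0.05136002,  -0.12266482]), 'ee_pos': array([440.61516131, 195.30922912, 222.43528311]), 'orientation': array([-2.39588028e-02, -3.14080276e+00, -2.37243002e-05]), 'ft_force': array([-0.07732988, -0.06684574,  0.95596498]), 'moment': array([0.02724359, 0.02827107, 0.01736682]), 'width': 87.8724279360071}
65.70646984690485 284.53261701042516 206.369044569784 [356.71416968 197.64952014 384.82037624] [[ 1.60676357e-02  9.53594669e-01  3.00664327e-01]
 [ 9.99870900e-01 -1.53605045e-02 -4.71577781e-03]
 [ 1.21415164e-04  3.00701283e-01 -9.53718367e-01]]
```

View pics/wrist0.png

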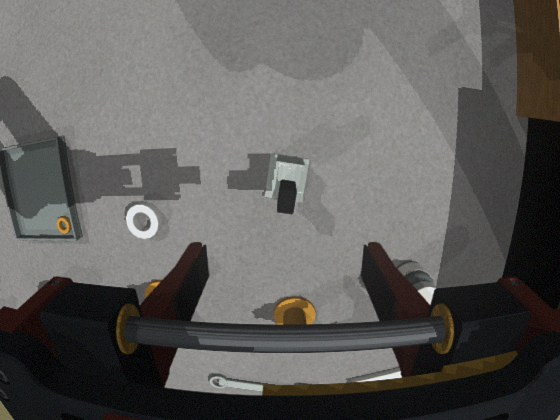

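The wrist view shows the puller at px (290,178) between the jaws, turned a few degrees. I'll fit its outline in the wrist and scene depth.

```bash
cat >> h.py <<'E'
def wcloud(d):
    f=210/np.tan(np.radians(d['vertical_fov'])/2)
    v,u=np.mgrid[0:420,0:560]; x=(u-d['cx'])/f; y=(v-d['cy'])/f; r=np.hypot(x,y)+1e-9; z=d['range_z']
    t=np.tan(r)/r
    P=np.stack([x*t*z,y*t*z,z],-1); W=P@R(d).T+np.array(d['origin']); W[z==0]=np.nan; return W
E
python3 - <<'E'
from h import *
np.set_printoptions(precision=1,suppress=True,linewidth=150)
d=load('wrist'); W=wcloud(d)
print('bench',np.nanmedian(W[60:120,250:300,2]))
P=W[145:222,255:320].reshape(-1,3); C=d['img'][145:222,255:320].reshape(-1,3).astype(int)
for lo,hi in [(3,40),(44,54),(55,86),(86,99)]:
    q=P[(P[:,2]>lo)&(P[:,2]<hi)]
    print(lo,len(q),q.min(0),q.max(0),np.median(q,0),cv2.minAreaRect(q[:,:2].astype(np.float32)))
for n,(a,b,c,e) in dict(scene=(335,155,368,200),top=(200,224,226,252)).items():
    W2=cloud(load(n)); q=W2[b:e,a:c].reshape(-1,3)
    for lo,hi in [(43,56),(84,100)]:
        g=q[(q[:,2]>lo)&(q[:,2]<hi)]; print(n,lo,len(g),g.mean(0),cv2.minAreaRect(g[:,:2].astype(np.float32)))
im=cv2.resize(d['img'][140:225,245:330],(595,595),interpolation=cv2.INTER_CUBIC)
cv2.imwrite('pics/wc0.png',cv2.cvtColor(im,cv2.COLOR_RGB2BGR))
E
```

```text
bench 0.283251598088043
3 710 [410.6 171.1   3. ] [470.4 225.7  39.6] [435.8 191.9   4.6] ((440.85870361328125, 198.341796875), (46.73741912841797, 54.27144241333008), 80.71435546875)
44 583 [412.  184.9  44.3] [457.4 217.3  53.8] [425.3 200.2  50.3] ((435.28131103515625, 199.40919494628906), (30.012741088867188, 42.34855651855469), 80.27246856689453)
55 127 [431.4 188.4  55. ] [453.  207.4  85.6] [432.7 198.   71.4] ((439.3883361816406, 193.69808959960938), (12.610319137573242, 26.432641983032227), 43.188026428222656)
86 428 [431.3 188.9  86.3] [455.9 207.2  94.5] [443.1 197.8  92.1] ((444.1223449707031, 197.947509765625), (16.040916442871094, 23.980693817138672), 80.19440460205078)
scene 43 55 [442.8 190.5  48.9] ((435.81561279296875, 195.562744140625), (24.093177795410156, 45.18444061279297), 85.3664779663086)
scene 84 48 [447.6 193.6  90.1] ((446.6412658691406, 193.95956420898438), (16.36472511291504, 23.557905197143555), 74.57808685302734)
top 43 51 [425.6 195.9  49.9] ((433.2215881347656, 198.57928466796875), (28.752595901489258, 40.613468170166016), 85.61653137207031)
top 84 39 [442.5 194.9  91.4] ((442.0285339355469, 195.0115509033203), (15.725349426269531, 23.434423446655273), 73.14401245117188)
```

View pics/wc0.png

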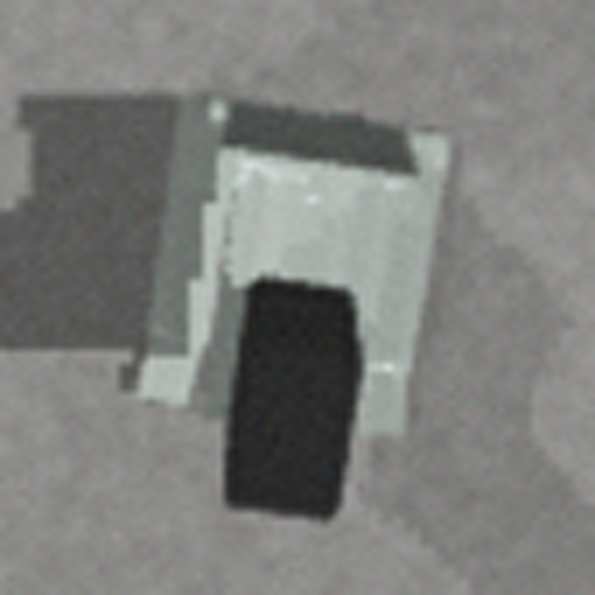

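The grip's long axis lies at about -9.8° yaw, with its centre near (444,196). Turning the jaws about -9° and descending to TCP z of about 55 puts them on it.

play_rows --increments "1 0.0018 0 -0.02 -4.4;1 0.0018 0.0005 -0.02 -4.5;1 0 0 -0.02 0;1 0 0 -0.02 0;1 0 0 -0.02 0;1 0 0 -0.02 0;1 0 0 -0.02 0;1 0 0 -0.017 0;1 0 0 -0.010 0;1 0 0 0 0;1 0 0 0 0;1 0 0 0 0"

```text
t: 2.75
ee_pos: [444.6, 196.9, 56.4]
orientation: [0.263, 3.129, 0.001]
ft_force: [-0.3, -1.1, -0.5]
width: 87.9
```

Run:
```python
from h import *
np.set_printoptions(precision=1,suppress=True,linewidth=150)
o=ctrl.get_obs();print(o['ee_pos'],o['orientation'],o['ft_force'])
d=grab('wrist');W=wcloud(d);q=W.reshape(-1,3)
m=(abs(q[:,0]-444)<30)&(abs(q[:,1]-197)<25)&(q[:,2]>86)&(q[:,2]<99);c=d['img'].reshape(-1,3).max(1)<70
g=q[m&c];print(len(g),cv2.minAreaRect(g[:,:2].astype(np.float32)),np.median(g,0))
cv2.imwrite('pics/wrist1.png',cv2.cvtColor(d['img'],cv2.COLOR_RGB2BGR))
```

```text
[444.6 196.9  56.4] [0.3 3.1 0. ] [-0.3 -1.1 -0.5]
1589 ((443.70574951171875, 198.12904357910156), (15.730501174926758, 24.53113555908203), 80.10025024414062) [441.1 198.4  92.1]
```

View pics/wrist1.png

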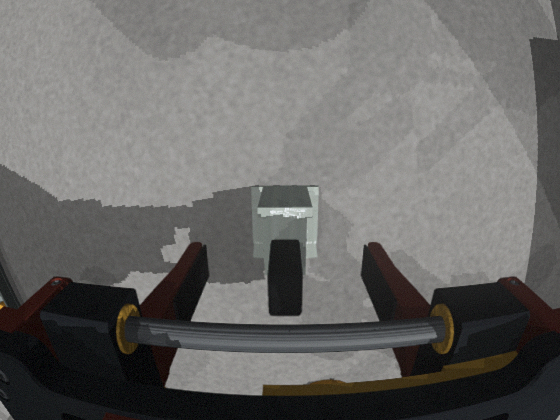

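The grip, at px (286,278), sits centred between the jaws and aligned with them. I'll close on it and then lift in small steps.

play_rows --increments "0 0 0 -0.001 0;0 0 0 0 0;0 0 0 0 0;0 0 0 0 0;0 0 0 0 0;0 0 0 0 0;0 0 0 0 0;0 0 0 0 0;0 0 0 0 0;0 0 0 0 0"

```text
t: 3.8
ee_pos: [444.2, 196.4, 54.6]
orientation: [-0.263, -3.13, 0.0]
ft_force: [-0.7, 0.6, -2.3]
width: 15.6
```

play_rows --increments "0 0 0 0.003 0;0 0 0 0.010 0;0 0 0 0.015 0;0 0 0 0.022 0;0 0 0 0.02 0;0 0 0 0.02 0;0 0 0 0.01 0;0 0 0 0 0;0 0 0 0 0"

```text
t: 4.7
ee_pos: [443.9, 196.3, 154.5]
orientation: [-0.263, -3.13, 0.0]
ft_force: [0.6, 0.5, -2.0]
width: 15.7
```

Held, with the weight reading about right: the opening is 15.7 mm, and the puller's origin is the TCP z minus 54.6. I'll carry it to a standoff on the robot side of the valve, turned to yaw 0.

play_rows --increments "0 0.004 -0.012 0 0.6;0 0.008 -0.024 0 0.6;0 0.008 -0.025 0 0.6;0 0.008 -0.025 0 0.6;0 0.008 -0.025 0 0.6;0 0.008 -0.025 0 0.6;0 0.008 -0.025 0 0.6;0 0.008 -0.025 0 0.6;0 0.008 -0.025 0 0.6;0 0.008 -0.025 0 0.6;0 0.008 -0.025 0 0.6;0 0.008 -0.025 0 0.6;0 0.008 -0.025 0 0.6;0 0.008 -0.025 0 0.6;0 0.008 -0.025 0 0.6;0 0.004 -0.016 0 0.6;0 0 0 0 0;0 0 0 0 0;0 0 0 0 0;0 0 0 0 0"

```text
t: 6.7
ee_pos: [563.8, -179.7, 154.4]
orientation: [0.001, -3.141, -0.001]
ft_force: [0.3, -0.1, -1.4]
width: 15.7
```

```bash
cat > meas.py <<'E'
from h import *
from scipy.optimize import least_squares
np.set_printoptions(precision=2,suppress=True,linewidth=150)
o=ctrl.get_obs();print(o['ee_pos'],o['orientation'],o['ft_force']); T=o['ee_pos']
for n in ['scene','top','wrist']:
    d=grab(n);W=(wcloud if n=='wrist' else cloud)(d);q=W.reshape(-1,3);c=d['img'].reshape(-1,3).astype(int)
    near=np.hypot(q[:,0]-641,q[:,1]+182)<50
    sh=q[near&(q[:,2]>44)&(q[:,2]<51.5)]
    if len(sh)>20:
        # boundary circle: fixed radius 36 via convex hull
        (x,y),r=cv2.minEnclosingCircle(sh[:,:2].astype(np.float32)); h=cv2.convexHull(sh[:,:2].astype(np.float32))[:,0]
        f=least_squares(lambda p:np.hypot(h[:,0]-p[0],h[:,1]-p[1])-p[2],[x,y,36],loss='soft_l1').x
        print(n,'shoulder n',len(sh),'minEnc',(x,y,r),'fit',f,'z med',np.median(sh[:,2]))
    ct=q[near&(q[:,2]>70)&(q[:,2]<86)&(c.min(1)>170)]
    if len(ct): print(n,'captop',len(ct),np.median(ct[:,2]),cv2.minEnclosingCircle(ct[:,:2].astype(np.float32)),ct.mean(0))
    pl=q[(abs(q[:,0]-T[0])<50)&(abs(q[:,1]-T[1])<30)&(abs(q[:,2]-(T[2]-54.6+50))<4)&(c.min(1)>90)]
    if len(pl): print(n,'plate',len(pl),np.median(pl[:,2])-(T[2]-54.6),cv2.minAreaRect(pl[:,:2].astype(np.float32)))
    fk=q[(abs(q[:,0]-T[0])<50)&(abs(q[:,1]-T[1])<30)&(abs(q[:,2]-(T[2]-54.6+4))<5)]
    if len(fk): print(n,'fork',len(fk),np.median(fk[:,2])-(T[2]-54.6),cv2.minAreaRect(fk[:,:2].astype(np.float32)),fk.max(0))
    cv2.imwrite(f'pics/m_{n}.png',cv2.cvtColor(d['img'],cv2.COLOR_RGB2BGR))
s=load('scene')['img'];w=load('wrist')['img']
a=cv2.resize(s[150:290,150:290],(560,560),interpolation=cv2.INTER_CUBIC)
cv2.imwrite('pics/m_crop.png',cv2.cvtColor(a,cv2.COLOR_RGB2BGR))
E
python3 meas.py
```

```text
[ 563.82 -179.65  154.35] [ 0.   -3.14 -0.  ] [ 0.25 -0.13 -1.42]
scene shoulder n 379 minEnc (641.9020385742188, -184.17640686035156, 36.977256774902344) fit [ 641.51 -183.17   35.76] z med 47.02971750393476
scene captop 120 76.46520046814464 ((639.695068359375, -183.1141357421875), 16.373804092407227) [ 640.84 -183.35   76.58]
scene plate 5 48.98198178950042 ((574.4312744140625, -181.13816833496094), (20.835098266601562, 4.934866428375244), 79.6932373046875)
scene fork 201 3.1226698316397687 ((560.75927734375, -181.12774658203125), (53.994930267333984, 45.83466720581055), 0.3078940510749817) [ 587.83 -158.13  106.64]
top plate 3 51.17426434286517 ((532.9834594726562, -171.2273712158203), (9.692159652709961, 1.0612976551055908), 69.93338775634766)
top fork 8 4.382389704550519 ((536.5987548828125, -184.59149169921875), (10.040231704711914, 39.083984375), 2.400249481201172) [ 542.43 -164.93  105.98]
wrist plate 1578 50.71931049027481 ((544.3015747070312, -178.64454650878906), (21.333114624023438, 30.148134231567383), 1.4585880041122437)
wrist fork 1148 4.706063011729071 ((554.961181640625, -178.71737670898438), (46.35707092285156, 42.57379913330078), 89.73743438720703) [ 576.35 -155.62  108.64]
```

View pics/m_crop.png

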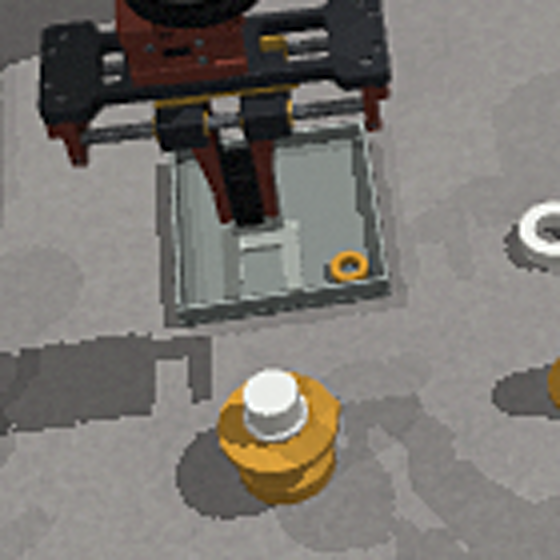

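The crop shows the held puller level over the tray, with the valve's cap at about (272,400) in the crop. Matching valve and fork in the scene frame puts the valve's axis at about (641,-181.6). I'll put the tine tips over the shoulder's near edge and feel downwards.

play_rows --increments "0 0.006 -0.001 0 0;0 0.012 -0.001 -0.005 0;0 0.013 0 -0.015 0;0 0 0 -0.015 0;0 0 0 -0.01 0;0 0 0 -0.004 0;0 0 0 0 0;0 0 0 0 0;0 0 0 0 0"

```text
t: 7.75
ee_pos: [595.5, -182.8, 106.4]
orientation: [0.001, 3.141, -0.001]
ft_force: [0.6, -0.3, -0.7]
width: 16.1
```

play_rows --increments "0 0 0 -0.0005 0;0 0 0 -0.0005 0;0 0 0 0 0;0 0 0 0 0"

```text
t: 8.15
ee_pos: [595.2, -182.6, 104.8]
orientation: [0.001, 3.141, -0.0]
ft_force: [-0.0, -0.6, -2.5]
width: 16.0
```

play_rows --increments "0 0 0 -0.0005 0;0 0 0 0 0;0 0 0 0 0"

```text
t: 8.45
ee_pos: [595.2, -182.6, 104.2]
orientation: [-0.001, -3.142, -0.0]
ft_force: [-0.3, 0.0, -1.6]
width: 15.9
```

play_rows --increments "0 0 0.001 -0.0005 0;0 0 0 0 0;0 0 0 0 0"

```text
t: 8.75
ee_pos: [595.2, -181.5, 103.6]
orientation: [-0.001, -3.142, -0.0]
ft_force: [0.2, -0.2, -1.7]
width: 16.1
```

play_rows --increments "0 0 0 -0.0005 0;0 0 0 0 0;0 0 0 0 0"

```text
t: 9.05
ee_pos: [595.2, -181.6, 103.2]
orientation: [-0.001, -3.142, -0.0]
ft_force: [0.3, 1.1, -1.4]
width: 15.9
```

play_rows --increments "0 0 0 -0.0005 0;0 0 0 0 0;0 0 0 0 0"

```text
t: 9.35
ee_pos: [595.2, -181.6, 102.7]
orientation: [-0.001, -3.142, 0.0]
ft_force: [-0.8, -0.3, -1.5]
width: 15.6
```

play_rows --increments "0 0 0 -0.0005 0;0 0 0 0 0;0 0 0 0 0"

```text
t: 9.65
ee_pos: [595.3, -181.6, 102.3]
orientation: [0.001, 3.141, -0.0]
ft_force: [-0.3, -0.5, -0.5]
width: 15.5
```

play_rows --increments "0 0 0 -0.0005 0;0 0 0 0 0;0 0 0 0 0"

```text
t: 9.95
ee_pos: [595.3, -181.6, 102.2]
orientation: [0.001, 3.141, -0.0]
ft_force: [-1.9, 0.6, 6.0]
width: 15.7
```

Contact came at TCP z of about 102.25. I'll back up to mid-slit, about 103.0, and slide in.

play_rows --increments "0 0 0 0.0012 0;0 0 0 0 0;0 0 0 0 0"

```text
t: 10.25
ee_pos: [595.1, -181.5, 102.6]
orientation: [-0.001, -3.141, -0.0]
ft_force: [-0.4, 0.0, -1.9]
width: 15.6
```

play_rows --increments "0 0.002 0 0 0;0 0.003 0 0 0;0 0.003 0 0 0;0 0 0 0 0;0 0 0 0 0"

```text
t: 10.75
ee_pos: [603.3, -181.6, 102.8]
orientation: [-0.0, -3.142, -0.0]
ft_force: [0.6, 0.1, -1.7]
width: 15.8
```

play_rows --increments "0 0.002 0 0.0003 0;0 0.003 0 0 0;0 0.003 0 0 0;0 0 0 0 0;0 0 0 0 0"

```text
t: 11.25
ee_pos: [611.3, -181.6, 103.1]
orientation: [-0.001, -3.142, 0.0]
ft_force: [0.3, 0.9, -1.9]
width: 16.2
```

play_rows --increments "0 0.002 0 0 0;0 0.003 0 0 0;0 0.003 0 0 0;0 0 0 0 0;0 0 0 0 0"

```text
t: 11.75
ee_pos: [619.2, -181.6, 103.1]
orientation: [-0.001, -3.141, -0.0]
ft_force: [0.7, -0.8, -1.7]
width: 15.6
```

play_rows --increments "0 0.002 0 0 0;0 0.002 0 0 0;0 0.002 0 0 0;0 0 0 0 0;0 0 0 0 0"

```text
t: 12.25
ee_pos: [625.2, -181.6, 103.1]
orientation: [-0.001, -3.142, -0.0]
ft_force: [-0.3, 0.4, -1.3]
width: 15.9
```

play_rows --increments "0 0.002 0 0 0;0 0.002 0 0 0;0 0.002 0 0 0;0 0 0 0 0;0 0 0 0 0"

```text
t: 12.75
ee_pos: [631.2, -181.6, 103.1]
orientation: [-0.0, -3.142, 0.0]
ft_force: [-0.4, 0.0, -1.8]
width: 15.9
```

play_rows --increments "0 0.002 0 0 0;0 0.002 0 0 0;0 0.001 0 0 0;0 0 0 0 0;0 0 0 0 0"

```text
t: 13.25
ee_pos: [636.2, -181.6, 103.2]
orientation: [-0.001, -3.142, 0.0]
ft_force: [-0.3, 0.2, -1.1]
width: 16.1
```

play_rows --increments "0 0.001 0 0 0;0 0.001 0 0 0;0 0 0 0 0;0 0 0 0 0"

```text
t: 13.65
ee_pos: [638.3, -181.6, 103.2]
orientation: [0.001, 3.142, -0.0]
ft_force: [0.6, -0.1, -2.0]
width: 16.0
```

play_rows --increments "0 0.001 0 0 0;0 0 0 0 0;0 0 0 0 0"

```text
t: 13.95
ee_pos: [639.2, -181.6, 103.2]
orientation: [-0.001, -3.142, -0.0]
ft_force: [1.0, 0.6, -2.2]
width: 16.0
```

play_rows --increments "0 0.0007 0 0 0;0 0 0 0 0;0 0 0 0 0"

```text
t: 14.25
ee_pos: [639.9, -181.6, 103.2]
orientation: [0.001, 3.142, -0.0]
ft_force: [-1.0, 0.6, -0.3]
width: 16.1
```

play_rows --increments "0 0.0007 0 0 0;0 0 0 0 0;0 0 0 0 0"

```text
t: 14.55
ee_pos: [640.6, -181.6, 103.2]
orientation: [0.001, 3.142, -0.0]
ft_force: [0.8, -0.2, -1.9]
width: 15.6
```

play_rows --increments "0 0.0005 0 0 0;0 0 0 0 0;0 0 0 0 0"

```text
t: 14.85
ee_pos: [641.1, -181.6, 103.2]
orientation: [-0.001, -3.142, 0.0]
ft_force: [1.0, 0.6, -1.0]
width: 15.8
```

play_rows --increments "0 0.0005 0 0 0;0 0 0 0 0;0 0 0 0 0"

```text
t: 15.15
ee_pos: [641.6, -181.6, 103.2]
orientation: [0.001, 3.142, -0.0]
ft_force: [0.1, -1.1, -1.9]
width: 16.0
```

play_rows --increments "0 0.0005 0 0 0;0 0 0 0 0;0 0 0 0 0"

```text
t: 15.45
ee_pos: [642.1, -181.6, 103.1]
orientation: [-0.001, -3.141, -0.0]
ft_force: [-0.0, -0.8, -0.4]
width: 15.8
```

play_rows --increments "0 0.0005 0 0 0;0 0 0 0 0;0 0 0 0 0"

```text
t: 15.75
ee_pos: [642.3, -181.6, 103.1]
orientation: [-0.001, -3.141, -0.0]
ft_force: [-2.0, 0.4, -0.4]
width: 15.7
```

play_rows --increments "0 0.0005 0 0 0;0 0 0 0 0;0 0 0 0 0"

```text
t: 16.05
ee_pos: [642.5, -181.6, 103.0]
orientation: [-0.001, -3.14, -0.0]
ft_force: [-5.0, -0.6, 1.0]
width: 15.7
```

play_rows --increments "0 0.0005 0 0 0;0 0 0 0 0;0 0 0 0 0"

```text
t: 16.35
ee_pos: [642.6, -181.6, 103.0]
orientation: [-0.001, -3.139, -0.0]
ft_force: [-5.4, -1.0, 0.7]
width: 15.9
```

The neck was met at x of about 642.2 with around 5 N. I'll back off to centre the slot on the neck at about 640.5, then pull up gently.

play_rows --increments "0 -0.0015 0 0 0;0 -0.0014 0 0 0;0 0 0 0 0;0 0 0 0 0"

```text
t: 16.75
ee_pos: [641.4, -181.6, 103.4]
orientation: [0.001, 3.14, -0.0]
ft_force: [0.3, 0.3, -1.9]
width: 15.8
```

play_rows --increments "0 0 0 0.0005 0;0 0 0 0 0;0 0 0 0.0005 0;0 0 0 0 0;0 0 0 0 0"

```text
t: 17.25
ee_pos: [640.8, -181.6, 104.2]
orientation: [0.001, 3.141, -0.0]
ft_force: [0.1, 0.6, -1.1]
width: 16.0
```

play_rows --increments "0 0 0 0.0005 0;0 0 0 0 0;0 0 0 0 0"

```text
t: 17.55
ee_pos: [640.7, -181.6, 104.6]
orientation: [0.001, 3.142, -0.0]
ft_force: [0.5, -0.6, -2.7]
width: 16.0
```

play_rows --increments "0 0 0 0.0005 0;0 0 0 0 0;0 0 0 0 0"

```text
t: 17.85
ee_pos: [640.8, -181.6, 105.2]
orientation: [0.001, 3.141, -0.0]
ft_force: [1.0, 0.7, -3.7]
width: 15.5
```

play_rows --increments "0 0 0 0.0005 0;0 0 0 0 0;0 0 0 0 0"

```text
t: 18.15
ee_pos: [640.8, -181.6, 105.5]
orientation: [0.001, 3.141, -0.0]
ft_force: [2.4, -0.0, -6.2]
width: 15.8
```

play_rows --increments "0 0 0 0.0005 0;0 0 0 0 0;0 0 0 0 0"

```text
t: 18.45
ee_pos: [640.7, -181.6, 105.9]
orientation: [0.001, 3.142, 0.0]
ft_force: [3.4, -0.5, -8.8]
width: 15.7
```

play_rows --increments "0 0 0 0.0005 0;0 0 0 0 0;0 0 0 0 0"

```text
t: 18.75
ee_pos: [640.6, -181.5, 106.6]
orientation: [-0.001, -3.141, -0.0]
ft_force: [3.0, -0.3, -8.1]
width: 15.8
```

play_rows --increments "0 0 0 0.0005 0;0 0 0 0 0;0 0 0 0 0"

```text
t: 19.05
ee_pos: [640.5, -181.5, 107.1]
orientation: [-0.001, -3.141, -0.0]
ft_force: [1.8, -0.6, -9.6]
width: 15.9
```

play_rows --increments "0 0 0 0.0005 0;0 0 0 0 0;0 0 0 0.0005 0;0 0 0 0 0;0 0 0 0 0"

```text
t: 19.55
ee_pos: [640.4, -181.5, 108.1]
orientation: [-0.001, -3.141, -0.0]
ft_force: [0.3, 0.2, -8.2]
width: 16.2
```

play_rows --increments "0 0 0 0.0005 0;0 0 0 0 0;0 0 0 0.0005 0;0 0 0 0 0;0 0 0 0 0"

```text
t: 20.05
ee_pos: [640.7, -181.6, 109.5]
orientation: [0.001, 3.142, -0.0]
ft_force: [-0.7, 0.9, -5.4]
width: 15.9
```

play_rows --increments "0 0 0 0.0005 0;0 0 0 0 0;0 0 0 0.0005 0;0 0 0 0 0;0 0 0 0 0"

```text
t: 20.55
ee_pos: [640.8, -181.6, 110.3]
orientation: [0.001, 3.141, -0.0]
ft_force: [-0.2, 0.2, -5.3]
width: 16.0
```

play_rows --increments "0 0 0 0.0005 0;0 0 0 0 0;0 0 0 0.0005 0;0 0 0 0 0;0 0 0 0 0"

```text
t: 21.05
ee_pos: [640.9, -181.6, 111.5]
orientation: [0.001, 3.141, -0.0]
ft_force: [-1.0, 0.5, -3.3]
width: 15.6
```

The catches let go near z 109. I'll keep going straight up, slowly.

play_rows --increments "0 0 0 0.001 0;0 0 0 0.001 0;0 0 0 0.001 0;0 0 0 0.001 0;0 0 0 0 0"

```text
t: 21.55
ee_pos: [641.0, -181.7, 115.6]
orientation: [0.001, 3.141, -0.0]
ft_force: [0.4, -0.8, -2.1]
width: 16.0
```

play_rows --increments "0 0 0 0.001 0;0 0 0 0.001 0;0 0 0 0.0015 0;0 0 0 0.0015 0;0 0 0 0.0015 0;0 0 0 0.0015 0;0 0 0 0.0015 0;0 0 0 0.0015 0;0 0 0 0.001 0;0 0 0 0 0"

```text
t: 22.55
ee_pos: [640.8, -181.6, 127.4]
orientation: [0.001, 3.141, -0.0]
ft_force: [0.4, -0.2, -2.3]
width: 15.7
```

play_rows --increments "0 0 0 0.001 0;0 0 0 0.0015 0;0 0 0 0.002 0;0 0 0 0.002 0;0 0 0 0.002 0;0 0 0 0.002 0;0 0 0 0.002 0;0 0 0 0.002 0;0 0 0 0.002 0;0 0 0 0.002 0;0 0 0 0.001 0;0 0 0 0 0;0 0 0 0 0;0 0 0 0 0"

```text
t: 23.95
ee_pos: [640.6, -181.6, 146.6]
orientation: [-0.001, -3.141, -0.0]
ft_force: [0.2, -0.4, -2.1]
width: 15.9
```

Run:
```python
from h import *
np.set_printoptions(precision=1,suppress=True)
print(ctrl.get_obs()['ee_pos'])
s=grab('scene')['img'];w=grab('wrist')['img']
a=cv2.resize(s[195:285,175:265],(420,420),interpolation=cv2.INTER_CUBIC);b=cv2.resize(w[160:340,200:380],(380,420))
cv2.imwrite('pics/off.png',cv2.cvtColor(np.hstack([a,b]),cv2.COLOR_RGB2BGR))
W=cloud(load('scene'));q=W[150:232,180:256].reshape(-1,3);q=q[q[:,2]>2]
print('tray scene',np.nanpercentile(q,[1,99],axis=0))
```

```text
[ 640.6 -181.6  146.6]
tray scene [[ 319.5 -242.3    2.2]
 [ 680.   -95.5  406.6]]
```

View pics/off.png

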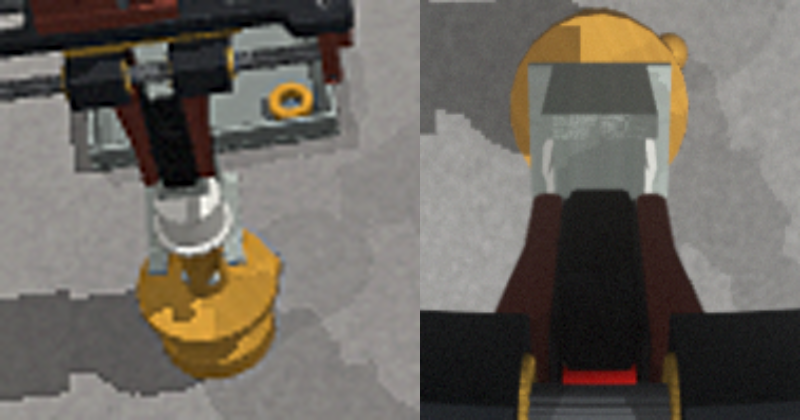

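The picture shows the cap resting on the fork at px (195,215), with the bare spout below it at (205,270). I'll carry it slowly back over the tray.

play_rows --increments "0 -0.002 0 0 0;0 -0.004 0 0 0;0 -0.006 0 0 0;0 -0.008 0 0 0;0 -0.010 0 0 0;0 -0.012 0 0 0;0 -0.014 0 0 0;0 -0.014 0 0 0;0 -0.014 0 0 0;0 -0.014 0 0 0;0 -0.014 0 0 0;0 -0.014 0 0 0;0 -0.014 0 0 0;0 -0.014 0 0 0;0 -0.012 0 0 0;0 -0.010 0 0 0;0 -0.008 0 0 0;0 -0.006 0 0 0;0 -0.004 0 0 0;0 -0.002 0 0 0"

```text
t: 26.05
ee_pos: [444.6, -181.6, 146.7]
orientation: [0.001, 3.141, -0.0]
ft_force: [0.1, -0.0, -2.0]
width: 15.8
```

play_rows --increments "0 0 0 -0.001 0;0 0 0 -0.003 0;0 0 0 -0.005 0;0 0 0 -0.007 0;0 0 0 -0.008 0;0 0 0 -0.008 0;0 0 0 -0.008 0;0 0 0 -0.008 0;0 0 0 -0.008 0;0 0 0 -0.007 0;0 0 0 -0.006 0;0 0 0 -0.004 0;0 0 0 -0.003 0;0 0 0 -0.002 0;0 0 0 -0.001 0;0 0 0 0 0;0 0 0 0 0"

```text
t: 27.75
ee_pos: [444.8, -181.6, 67.8]
orientation: [0.001, 3.141, -0.0]
ft_force: [-1.0, -0.2, -1.0]
width: 15.9
```

Run:
```python
from h import *
np.set_printoptions(precision=1,suppress=True)
print(ctrl.get_obs()['ee_pos'])
s=grab('scene')['img'];w=grab('wrist')['img']
a=cv2.resize(s[150:260,165:275],(420,420),interpolation=cv2.INTER_CUBIC);b=cv2.resize(w[140:320,190:370],(380,420))
cv2.imwrite('pics/tray.png',cv2.cvtColor(np.hstack([a,b]),cv2.COLOR_RGB2BGR))
for n in ['scene','wrist']:
    W=(wcloud if n=='wrist' else cloud)(load(n)).reshape(-1,3)
    q=W[(abs(W[:,0]-446)<95)&(abs(W[:,1]+179)<90)&(W[:,2]>14)&(W[:,2]<21)]
    print(n,np.percentile(q,[0.5,99.5],axis=0))
```

```text
[ 444.8 -181.6   67.8]
scene [[ 370.3 -250.    14.1]
 [ 524.3 -108.2   20.4]]
wrist [[ 370.  -247.1   14.1]
 [ 497.8 -106.1   20.7]]
```

View pics/tray.png

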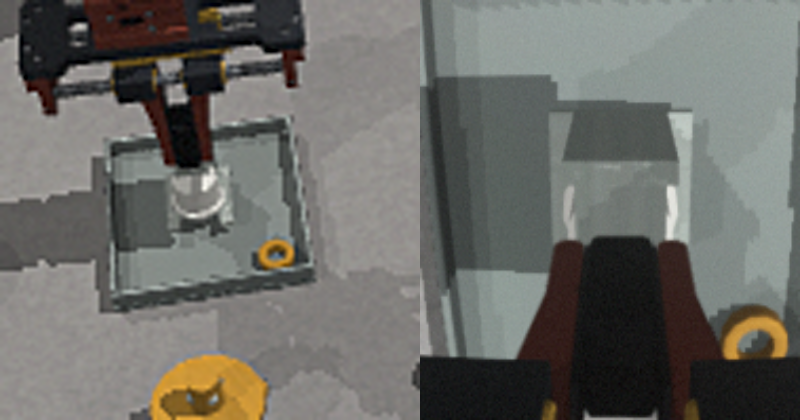

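The cap is on the fork, inside the tray and clear of the nut at px (276,253). I'll lower the last few mm by feel.

play_rows --increments "0 0 0 -0.001 0;0 0 0 -0.002 0;0 0 0 -0.002 0;0 0 0 -0.0015 0;0 0 0 -0.001 0;0 0 0 -0.0005 0;0 0 0 0 0;0 0 0 0 0"

```text
t: 28.65
ee_pos: [444.7, -181.6, 59.7]
orientation: [0.001, 3.142, -0.0]
ft_force: [-1.2, -0.8, -1.4]
width: 15.7
```

play_rows --increments "0 0 0 -0.0005 0;0 0 0 0 0;0 0 0 0 0"

```text
t: 28.95
ee_pos: [444.7, -181.6, 59.2]
orientation: [0.001, 3.142, -0.0]
ft_force: [0.5, -0.2, -1.9]
width: 16.1
```

play_rows --increments "0 0 0 -0.0005 0;0 0 0 0 0;0 0 0 0 0"

```text
t: 29.25
ee_pos: [444.7, -181.6, 58.6]
orientation: [-0.001, -3.142, -0.0]
ft_force: [-0.5, -1.3, -1.2]
width: 15.9
```

play_rows --increments "0 0 0 -0.0005 0;0 0 0 0 0;0 0 0 0 0"

```text
t: 29.55
ee_pos: [444.7, -181.6, 58.5]
orientation: [0.001, 3.141, -0.0]
ft_force: [-1.3, 1.4, 5.3]
width: 16.0
```

play_rows --increments "0 0 0 -0.0003 0;0 0 0 0 0;0 0 0 0 0"

```text
t: 29.85
ee_pos: [444.8, -181.6, 58.5]
orientation: [0.001, 3.141, -0.0]
ft_force: [-1.9, 2.0, 9.2]
width: 15.9
```

It touched down at z 58.5. I'll take off most of the load, open gently and rise.

play_rows --increments "0 0 0 0.0006 0;0 0 0 0 0;0.2 0 0 0 0;0.22 0 0 0 0;0.26 0 0 0 0;0.32 0 0 0 0;0.4 0 0 0 0;0.5 0 0 0 0;0.5 0 0 0 0;0.5 0 0 0 0"

```text
t: 30.85
ee_pos: [444.7, -181.6, 58.5]
orientation: [-0.001, -3.142, -0.0]
ft_force: [0.6, 0.5, -0.2]
width: 43.9
```

play_rows --increments "0.5 0 0 0.003 0;0.5 0 0 0.007 0;0.5 0 0 0.012 0;0.5 0 0 0.02 0;0.5 0 0 0.02 0;0.5 0 0 0.02 0;0.5 0 0 0.03 0;0.5 0 0 0.03 0;0.5 0 0 0.03 0;0.5 0 0 0.02 0;0.5 0 0 0 0;0.5 0 0 0 0"

```text
t: 32.05
ee_pos: [444.6, -181.5, 251.0]
orientation: [0.001, 3.14, -0.001]
ft_force: [0.1, -0.2, -0.4]
width: 44.0
```

Run:
```python
from h import *
np.set_printoptions(precision=1,suppress=True)
o=ctrl.get_obs();print(o['ee_pos'],o['width'])
s=grab('scene')['img'];w=grab('wrist')['img']
a=cv2.resize(s[150:260,165:275],(420,420),interpolation=cv2.INTER_CUBIC);b=cv2.resize(w[100:280,190:370],(380,420))
cv2.imwrite('pics/end.png',cv2.cvtColor(np.hstack([a,b]),cv2.COLOR_RGB2BGR))
for n in ['scene','wrist']:
    d=load(n);W=(wcloud if n=='wrist' else cloud)(d).reshape(-1,3);c=d['img'].reshape(-1,3)
    m=(abs(W[:,0]-446)<60)&(abs(W[:,1]+181)<50)
    q=W[m&(W[:,2]>86)&(W[:,2]<106)];print(n,'grip top',len(q),np.median(q,0),cv2.minAreaRect(q[:,:2].astype(np.float32)))
    q=W[m&(W[:,2]>22)&(W[:,2]<40)&(c.min(1)>170)];print(n,'cap',len(q),np.median(q,0) if len(q) else 0,q.max(0) if len(q) else 0)
```

```text
[ 444.6 -181.5  251. ] 43.98709437031916
scene grip top 57 [ 449.9 -182.3   94.5] ((446.6318664550781, -182.82281494140625), (15.92901611328125, 25.0380802154541), 88.35941314697266)
scene cap 27 [ 451.6 -175.4   31.4] [ 458.2 -169.5   33.7]
wrist grip top 381 [ 443.1 -180.8   96.1] ((444.056640625, -180.27297973632812), (23.11672019958496, 15.282553672790527), 0.004520932678133249)
wrist cap 32 [ 443.9 -166.5   32.6] [ 452.2 -165.3   33.6]
```

View pics/end.png

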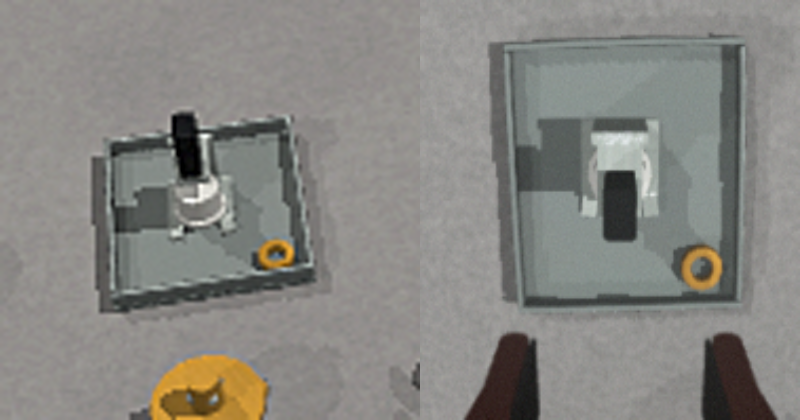

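The puller stands upright in the tray, at px (190,170), with the cap on its fork. The grip top at about z 96 is 92 mm plus the 4 mm floor. The gripper is well clear, so I'm handing the job in.

```bash
python3 -c "
from workcell import ctrl
print(ctrl.close_job())"
```

```text
the job is handed in; nothing more can be done
None
```

The cap is off the valve, and the puller now stands upright in the parts tray with the cap on its fork. I handed the job in after about 32 s of robot time; the interface gave no verdict.

- **Fork under the cap:** I gripped the puller by its grip and felt for the shoulder with about 7 N. I then slid the fork into the slit until its slot met the neck at about 5 N, and backed off to centre it.
- **Pull:** I pulled straight up in 0.5 mm steps. The wrist force reached about 10 N including the puller's weight. The catches let go after roughly 5 mm, and the cap stayed on the fork.
- **Placing:** I carried it slowly to the nut's tray, the nearer of the two. I set it down with a light touch of about 9 N, let go and rose clear.

**Last checks:**
- The grip top measured 94.5 mm high in the scene camera and 96 mm in the wrist camera, against 96 mm expected on the tray floor. The grip shows no visible tilt.
- The puller stands at about (445, -181) mm, with the tray's centre at about (446, -178).
- The top of the cap measured 32–34 mm, which matches it lying on the fork.
- In the last picture the nut is still in its corner. I did not measure the other bystanders again, but the arm passed clear of them.
- The cameras disagreed by 1–4 mm in absolute position, as the stated calibration suggests. I used relative measurements and touch instead.

No check failed. The forces above were read only at the end of each move call, so brief peaks between readings would not show.

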